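Unload the woodburning pen case

TASK

Empty the pen case for cleaning: swing its counterweighted keeper bar up past the balance point so that it rests open by itself, pull every pen in the case out of its tight foam cutout by the handle and lay the pens flat inside the wooden tray, then swing the keeper bar fully down again. Leave the paint bottles and the glue bottle where they stand.

Things in the scene. Friction and masses are not known exactly. Their poses are not given: they have to be found in the camera images.
- case: fixed black pen case, 82 deep (x), 270 wide (y), 78 high; origin at the centre of its underside; its front with four cutouts faces its own -x; a roof covers the cutouts, so pens come out only along the case's -x
- cutout_0 (a point): mouth of cutout 0 at the case's front, centre, 51.5 above the worktop, case y = -93; axes as the case. Its floor is 42 above the worktop. A pen sits 59 deep; sprung foam cheeks squeeze the inner 27 of its handle with about 9 N a side: 8 to 13 N draw it, small sideways wiggles ease it. After 65 of travel the tip is clear
- cutout_1 (a point): mouth of cutout 1 at the case's front, centre, 51.5 above the worktop, case y = -31; axes as the case. Its floor is 42 above the worktop. A pen sits 59 deep; sprung foam cheeks squeeze the inner 27 of its handle with about 9 N a side: 8 to 13 N draw it, small sideways wiggles ease it. After 65 of travel the tip is clear
- cutout_2 (a point): mouth of cutout 2 at the case's front, centre, 51.5 above the worktop, case y = 31; axes as the case. Its floor is 42 above the worktop. A pen sits 59 deep; sprung foam cheeks squeeze the inner 27 of its handle with about 9 N a side: 8 to 13 N draw it, small sideways wiggles ease it. After 65 of travel the tip is clear
- cutout_3 (a point): mouth of cutout 3 at the case's front, centre, 51.5 above the worktop, case y = 93; axes as the case. Its floor is 42 above the worktop. A pen sits 59 deep; sprung foam cheeks squeeze the inner 27 of its handle with about 9 N a side: 8 to 13 N draw it, small sideways wiggles ease it. After 65 of travel the tip is clear
- bail (a joint): angle of the keeper bar, a steel U-frame hinged on both sides of the case, rad: 0 = down (bar level in front of the handles, barring the pens), 1.70 = thrown back against its stop (nearly upright, leaning back). Brass counterweights: below about 0.9 it falls shut, above it falls open; it takes about 2 N at the bar
- bar_grip (a point): centre of the red sleeve (round, 14 thick, 56 long) on the keeper's crossbar (round, 10 thick, 290 long, along the case's y); moves with the bar. Down, it is 50 above the worktop, 27 to 32 in front of the handles' free ends, at the middle (case y = 0), between cutouts 1 and 2; it can turn between the fingers
- bar_pivot (a point): point on the keeper bar's hinge axis (the case's y direction), 50 above the worktop, level with the sleeve along the axis; sleeve centre runs on a circle of radius 135 about it in the case's xz plane
- pen_0_grip (a point): handle of woodburning pen 0 (None from the start if absent): cork handle 92 long, 19 wide, 19 high, then a tip 32 long, 6 thick; 30 g. Point on the handle's axis, half-way up, 32 from its free end, 92 from the tip's point. y runs to the free end, x across, z up as it starts. It starts level in cutout 0, the handle sticking 62 to 67 out of the case, this point about 33 in front of it
- pen_1_grip (a point): handle of woodburning pen 1 (None from the start if absent): cork handle 92 long, 19 wide, 19 high, then a tip 32 long, 6 thick; 30 g. Point on the handle's axis, half-way up, 32 from its free end, 92 from the tip's point. y runs to the free end, x across, z up as it starts. It starts level in cutout 1, the handle sticking 62 to 67 out of the case, this point about 33 in front of it
- pen_2_grip (a point): handle of woodburning pen 2 (None from the start if absent): cork handle 92 long, 19 wide, 19 high, then a tip 32 long, 6 thick; 30 g. Point on the handle's axis, half-way up, 32 from its free end, 92 from the tip's point. y runs to the free end, x across, z up as it starts. It starts level in cutout 2, the handle sticking 62 to 67 out of the case, this point about 33 in front of it
- pen_3_grip (a point): handle of woodburning pen 3 (None from the start if absent): cork handle 92 long, 19 wide, 19 high, then a tip 32 long, 6 thick; 30 g. Point on the handle's axis, half-way up, 32 from its free end, 92 from the tip's point. y runs to the free end, x across, z up as it starts. It starts level in cutout 3, the handle sticking 62 to 67 out of the case, this point about 33 in front of it
- tray: loose wooden tray, 170 (x) by 205 (y) outside, 24 high, walls and floor 5 thick; origin at the centre of its underside, x and y along its sides
- paint_3_mid (a point): bystander: purple paint bottle, 38 across, 105 high; this point is on its axis, 50 up
- paint_4_mid (a point): bystander: white paint bottle with black cap, 38 across, 105 high; this point is on its axis, 50 up
- glue_bottle_mid (a point): bystander: white glue bottle with dark nozzle, 36 x 50 x 138 high; this point is on its axis, 50 up

How it is judged (in metres and radians):
On the way, in this order (a step that is already met when the one before it is completed fails the run):
1. the keeper bar rests open by itself, thrown back against its stop and let go (value of joint bail above 1.5 rad and velocity of joint bail below 0.1 rad/s and contact force between the fingers and bail below 0.3 N), for 0.3 s.
2. every pen that was in the case lies flat in the tray, let go (x of pen_0_grip in the frame of tray between -0.08 and 0.08 m and y of pen_0_grip in the frame of tray between -0.098 and 0.098 m and z of each of pen_0_grip, pen_1_grip, pen_2_grip, pen_3_grip in the frame of tray below 0.028 m and angle between pen_0_grip's own y axis and vertical between 1.3708 and 1.7708 rad and contact force between the fingers and pen_0 below 0.3 N and linear speed of each of pen_0, pen_1, pen_2, pen_3 below 0.05 m/s and x of pen_1_grip in the frame of tray between -0.08 and 0.08 m and y of pen_1_grip in the frame of tray between -0.098 and 0.098 m and angle between pen_1_grip's own y axis and vertical between 1.3708 and 1.7708 rad and contact force between the fingers and pen_1 below 0.3 N and x of pen_2_grip in the frame of tray between -0.08 and 0.08 m and y of pen_2_grip in the frame of tray between -0.098 and 0.098 m and angle between pen_2_grip's own y axis and vertical between 1.3708 and 1.7708 rad and contact force between the fingers and pen_2 below 0.3 N and x of pen_3_grip in the frame of tray between -0.08 and 0.08 m and y of pen_3_grip in the frame of tray between -0.098 and 0.098 m and angle between pen_3_grip's own y axis and vertical between 1.3708 and 1.7708 rad and contact force between the fingers and pen_3 below 0.3 N), for 0.3 s.
3. the keeper bar is fully down again, let go (value of joint bail below 0.06 rad and velocity of joint bail above -0.1 rad/s and contact force between the fingers and bail below 0.3 N), for 0.3 s.
At the end, for the whole second after the job is handed in: every pen that was in the case lies flat (within 0.2 rad of level) inside the tray walls, its handle point less than 28 mm above the tray underside; the tray is level on the worktop; the keeper bar is down (below 0.06 rad) and nothing is held (all of step 3 and x of pen_0_grip in the frame of tray between -0.08 and 0.08 m and y of pen_0_grip in the frame of tray between -0.098 and 0.098 m and z of each of pen_0_grip, pen_1_grip, pen_2_grip, pen_3_grip in the frame of tray below 0.028 m and angle between pen_0_grip's own y axis and vertical between 1.3708 and 1.7708 rad and contact force between the fingers and pen_0 below 0.3 N and x of pen_1_grip in the frame of tray between -0.08 and 0.08 m and y of pen_1_grip in the frame of tray between -0.098 and 0.098 m and angle between pen_1_grip's own y axis and vertical between 1.3708 and 1.7708 rad and contact force between the fingers and pen_1 below 0.3 N and x of pen_2_grip in the frame of tray between -0.08 and 0.08 m and y of pen_2_grip in the frame of tray between -0.098 and 0.098 m and angle between pen_2_grip's own y axis and vertical between 1.3708 and 1.7708 rad and contact force between the fingers and pen_2 below 0.3 N and x of pen_3_grip in the frame of tray between -0.08 and 0.08 m and y of pen_3_grip in the frame of tray between -0.098 and 0.098 m and angle between pen_3_grip's own y axis and vertical between 1.3708 and 1.7708 rad and contact force between the fingers and pen_3 below 0.3 N and angle between tray's own z axis and vertical below 0.1 rad and height (world z) of tray below 0.01 m); the robot touches nothing.
It fails at once if the purple paint bottle is shoved more than 30 mm or knocked over (distance of paint_3_mid from where it was at the start of the episode above 0.03 m or angle between paint_3_mid's own z axis and vertical above 0.5 rad).
It fails at once if the white paint bottle is shoved more than 30 mm or knocked over (distance of paint_4_mid from where it was at the start of the episode above 0.03 m or angle between paint_4_mid's own z axis and vertical above 0.5 rad).
It fails at once if the glue bottle is shoved more than 30 mm or knocked over (distance of glue_bottle_mid from where it was at the start of the episode above 0.03 m or angle between glue_bottle_mid's own z axis and vertical above 0.5 rad).
Of pen_0, pen_1, pen_2, pen_3 only 3 to 4 are there at a start; the rules pass over those that are not, and their reading is None.
At some moment in a run one of tray may be knocked a few centimetres aside while the robot is not near it.
Once in a run the grip may slacken for a moment while it holds something.
It also fails if it takes over 210 s, if anything falls off the work surface, if the arm or the gripper's body presses on something with over 40 N, if the wrist force passes 120 N, or if a joint passes its speed limit or range.

ROBOT

A 6-joint arm with a two-finger parallel gripper is mounted at the origin on the work surface; the furniture and walls round the work are solid. World frame = base frame: x ahead of the robot, y to its left, z up, the work surface at z = 0. Lengths are in mm, angles in degrees, forces in N, time in s.
With the tool pointing down it reaches from about 300 to 850 mm from the base axis. Payload 4.2 kg.
Tool frame: the origin (TCP) lies at the very end of the fingers, on their centre line; the grasp point (between the pads) lies 19 mm behind it; z points along the fingers, y is the line along which they close (so a half turn about z gives the same grasp; the last joint's range is limited). The gripper opens to 91 mm and grips with 3 to 60 N. Pads are 32 mm wide; open, the fingers measure 118 mm over their backs; the gripper's body (76 mm by 178 mm) begins 60 mm behind the grasp point.
Start: joints at [74.771, 18.312, 89.639, -0, 72.044, -1.146], TCP at [139.917, 557.733, 213.976] pointing down, gripper open.
Joint ranges: [-177.97, 177.97], [-48.28, 115.42], [12.27, 149.76], [-77.06, 257.06], [2.81, 150.46], [-146.56, 146.56]. Speed limits (degrees/s): [147.25, 147.25, 180, 180, 180, 180].

INTERFACE

Orientations are given as [roll, pitch, yaw] about the fixed x, y, z axes, in that order (R = Rz(yaw) Ry(pitch) Rx(roll)).
In Python, from workcell import env, eyes gives the robot as it stands.
- The arm moves only by the tool send_rows, never from a script. Its argument "targets" is text: rows parted by semicolons, each of 7 numbers parted by spaces: the shift along the tool's x, y, z in m, then the turn, a rotation vector about the tool's x, y, z in degrees, then the opening in per cent of the stroke, from 0 (shut) to 100 (fully open). A call has 1 to 12 rows; each row is the pose to reach, as a shift and turn from the pose commanded when the call began, along the tool's axes at that moment; what a row does not reach only later rows make up. A row lasts 1/12 s, in which the tool goes at most 41.7 mm and 7.16 degrees, less where a joint would pass 70% of its speed; a pose out of reach is approached as far as the arm can. A call with a gripper value outside its range is refused whole. The fingers move at their own pace and stop on an object; "grip_force" is the grip in N (left out, the last holds). Time passes only in rows, so rows that repeat a pose let the fingers close. It gives the time, the measured TCP pose, the force, the opening and the grip force at its end, in the units of the state.
- env.state(): the state, without advancing time (a new reading comes with each control period).
- eyes.grab_frame(name): name is "scene" or "top" or "wrist"; returns a dict with "image" (420x560x3 uint8, blue, green, red), "fovy" (degrees; the focal length in pixels is half the picture's height over the tangent of half this angle, whatever the lens; pixels are square), "cx", "cy" (the principal point, pixels), "eye" and "attitude" of the camera in the world. Camera axes: x right, y up, looking along -z (the intrinsics and any distortion apply to the point x, -y, -z); pixel columns grow to the right and rows downward; lengths in mm; the calibration is good to about 2 mm. A picture is of the moment at which its call begins. There is no depth.
- env.job_done(): hands the job in; it is judged then, once.
The state is a dict: "time_s": time; "qpos": joint angles; "qvel": joint speeds; "effort": joint torques, N m; "ee_pos": TCP position; "ee_rot": TCP orientation; "force": force on the tool from outside, world axes, zero at the start; "torque": the same for the moment, N m; "gripper_width": finger opening in mm; "gripper_force": force on a finger pad.
Only numpy, scipy, OpenCV 4.12 (cv2) and the standard library are available. Lean on these libraries where they do the work, as an engineer would, in place of code of your own. Each camera call takes 0.05 s, during which the arm holds its last target. There are 200 camera calls.

## Working session

There is one attempt and no reset: what is moved stays moved. The work goes in short steps, Python scripts to look and compute and a tool call to move; the robot and the scene stay as the last step left them, time stands still between calls to the robot, and variables do not carry over. Pictures are saved under pics/ and viewed, at most 14 in all, crops included, and the job is handed in when it is done.

Besides the shell and the picture viewer there is one more tool, called after "Request:" as name(argument=value, ...) on one line, values as JSON. send_rows: Moves the arm, as the interface text tells. Its arguments: {"type":"object","properties":{"targets":{"type":"string"},"grip_force":{"type":"number"}},"required":["targets"]}

```bash
ls; mkdir -p pics
python3 - <<'E'
from workcell import env, eyes
import cv2
for n in("scene","top"):
    f=eyes.grab_frame(n); cv2.imwrite(f"pics/{n}0.png",f["image"]); print(n,{k:v for k,v in f.items() if k!="image"})
print(env.state())
E
```

```text
pics
scene {'fovy': 50.93443891957473, 'cx': 284.1247670928542, 'cy': 206.72621253227288, 'eye': array([ -14.46468958, -335.36896453,  553.67068241]), 'attitude': array([ 5.38904723e+01,  2.48411924e-02, -5.68776487e+01])}
top {'fovy': 48.119324387116215, 'cx': 280.3574888369352, 'cy': 211.60396752105592, 'eye': array([483.64411673,  44.37285431, 897.75745236]), 'attitude': array([  3.22871442,  -2.03346072, -89.42353189])}
{'time_s': 0.1, 'qpos': array([ 7.47724449e+01,  1.83476397e+01,  8.96963979e+01, -6.27104403e-04,
        7.20430539e+01, -1.14691218e+00]), 'qvel': array([ 0.00415673, -0.03772714, -0.10915531,  0.06547131, -0.000661  ,
        0.06284282]), 'effort': array([-1.10420845e-04, -4.13337100e+01, -2.32510471e+01,  7.28233298e-02,
        4.21311543e-02, -6.35255287e-05]), 'ee_pos': array([139.79181153, 557.3137437 , 213.22818619]), 'ee_rot': array([-1.79912914e+02, -1.14708511e-03,  1.65919550e+02]), 'force': array([ 0.36584795,  0.54314838, -1.76755404]), 'torque': array([ 0.02793252, -0.00175996, -0.05772744]), 'gripper_force': 0.0, 'gripper_width': 90.88063483440767}
```

View pics/top0.png

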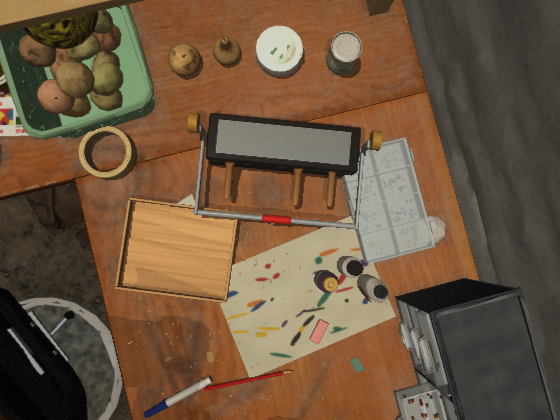

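View pics/scene0.png

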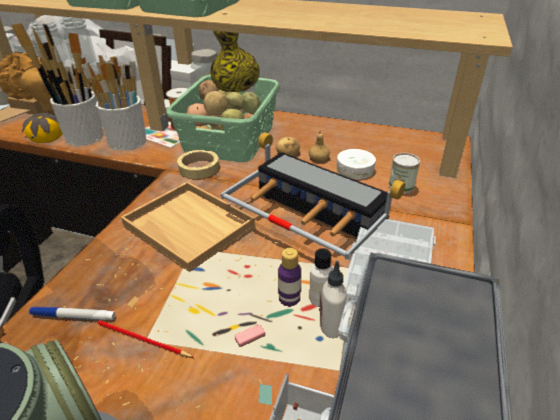

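Top view: case centre near (285,145), red sleeve at (276,219), pens at columns ~229, 298 and 332 (cutouts 3, 1 and 0; cutout 2 is empty). The tray spans (115,198) to (238,300), and the bottles are at (325,283), (350,267) and (373,288).

```bash
cat > h.py <<'E'
import numpy as np, cv2
from scipy.spatial.transform import Rotation as R
from workcell import env, eyes
def cam(f):
    F=210/np.tan(np.radians(f["fovy"]/2)); return F,R.from_euler("xyz",f["attitude"],degrees=True).as_matrix(),np.array(f["eye"])
def proj(f,p):
    F,M,e=cam(f); c=(np.atleast_2d(p)-e)@M; return np.c_[f["cx"]-F*c[:,0]/c[:,2],f["cy"]+F*c[:,1]/c[:,2]]
def unproj(f,uv,z):
    F,M,e=cam(f); uv=np.atleast_2d(uv); d=np.c_[(uv[:,0]-f["cx"])/F,-(uv[:,1]-f["cy"])/F,-np.ones(len(uv))]@M.T
    return e+d*((z-e[2])/d[:,2])[:,None]
def crop(f,x,y,w,h,s,name):
    cv2.imwrite(f"pics/{name}.png",cv2.resize(f["image"][y:y+h,x:x+w],None,fx=s,fy=s,interpolation=cv2.INTER_CUBIC))
def tool(): 
    s=env.state(); return s["ee_pos"],R.from_euler("xyz",s["ee_rot"],degrees=True)
E
python3 - <<'E'
from h import *
import pickle
f=eyes.grab_frame("top"); crop(f,110,105,290,205,2.75,"t1")
pickle.dump(f,open("top0.pkl","wb")); pickle.dump(eyes.grab_frame("scene"),open("sc0.pkl","wb"))
E
```

```text
(no output)
```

View pics/t1.png

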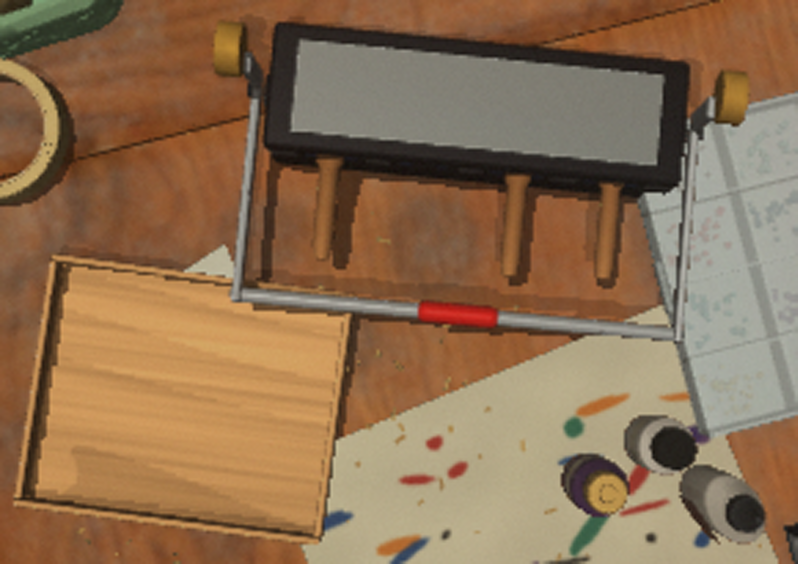

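Enlarged crop (scale 2.75): sleeve from (420,312) to (497,317), pen ends at (323,260), (510,275) and (603,282). Tray rim corners are (53,257), (352,316), (322,539), (16,502) and roof corners are (276,23), (688,62), (680,182), (268,150).

Run:
```python
from h import *
import pickle
np.set_printoptions(precision=1,suppress=True)
f=pickle.load(open("top0.pkl","rb")); s=pickle.load(open("sc0.pkl","rb"))
U=lambda l,z: unproj(f,np.array(l)/2.75+[110,105],z)
b=U([(238,294),(678,334)],50); print("bar",b,np.linalg.norm(b[1]-b[0]))
sl=U([(420,312),(497,317)],50);print("sleeve",sl,sl.mean(0))
r=U([(276,23),(688,62),(680,182),(268,150)],78);print("roof",r,r.mean(0),np.linalg.norm(np.diff(r,axis=0),axis=1))
e=U([(323,260),(510,275),(603,282)],55);print("pen ends",e)
t=U([(53,257),(352,316),(322,539),(16,502)],24);print("tray",t,t.mean(0),np.linalg.norm(np.diff(t,axis=0),axis=1))
d=b[0]-b[1]; print("yaw bar",np.degrees(np.arctan2(-d[0],d[1])))
d=r[0]-r[1]; print("yaw roof",np.degrees(np.arctan2(-d[0],d[1])))
d=t[0]-t[3]; print("tray yaw",np.degrees(np.arctan2(d[1],d[0])));d=t[3]-t[2]; print(np.degrees(np.arctan2(-d[0],d[1])))
print("bottles",U([(607,493),(675,447),(743,512)],105))
q=lambda p:print(proj(s,p))
q(np.vstack([sl.mean(0),e,t]))
print(env.state()["time_s"])
```

```text
bar [[ 529.4  165.3   50. ]
 [ 506.5 -123.8   50. ]] 289.95208308343933
sleeve [[519.   46.4  50. ]
 [516.3  -4.1  50. ]] [517.7  21.1  50. ]
roof [[ 701.7  140.6   78. ]
 [ 681.4 -124.6   78. ]
 [ 603.3 -119.4   78. ]
 [ 619.8  144.2   78. ]] [651.6  10.2  78. ] [265.9  78.2 264.1]
pen ends [[552.  110.   55. ]
 [543.7 -12.1  55. ]
 [539.9 -73.3  55. ]]
tray [[554.2 292.8  24. ]
 [516.9  92.3  24. ]
 [367.8 110.   24. ]
 [391.  312.5  24. ]] [457.5 201.9  24. ] [204.  150.1 203.8]
yaw bar -4.538296871172975
yaw roof -4.3838923077308625
tray yaw -6.885882751663319
-6.5386484609147315
bottles [[ 407.4  -69.3  105. ]
 [ 435.7 -111.1  105. ]
 [ 396.3 -153.1  105. ]]
[[280.  222.7]
 [252.2 196.6]
 [302.8 219.3]
 [331.1 231.9]
 [186.8 181.9]
 [249.5 221.1]
 [190.  261.8]
 [122.  216.5]]
0.2
```

```bash
cat >> h.py <<'E'
def go(*targets):
    p,r=tool(); print("tcp",np.round(p,1),np.round(r.as_euler("xyz",degrees=True),1))
    for t in targets:
        rt=R.from_euler("xyz",t[3:],degrees=True) if len(t)>3 else r
        print(t,"->",np.round(r.inv().apply(np.array(t[:3])-p)/1000,4),np.round((r.inv()*rt).as_rotvec(degrees=True),2))
C=np.array([652.4,10.4]); Y=-4.45
def case(x,y,z): 
    a=np.radians(Y); return [C[0]+x*np.cos(a)-y*np.sin(a),C[1]+x*np.sin(a)+y*np.cos(a),z]
E
python3 - <<'E'
from h import *
import pickle
np.set_printoptions(precision=0,suppress=True)
f=pickle.load(open("top0.pkl","rb")); s=pickle.load(open("sc0.pkl","rb"))
for z in (250,300,350,400,450,500):
    a=unproj(f,[(20,25),(115,0)],z); b=unproj(s,[(0,10),(505,42)],z)
    g=lambda l,y:l[0,0]+(y-l[0,1])*(l[1,0]-l[0,0])/(l[1,1]-l[0,1])
    print(z,a[:,:2].ravel(),b[:,:2].ravel(),g(a,250),g(b,250),g(a,20),g(b,20))
np.set_printoptions(precision=4)
p=case(-135,0,0); print(p); go((*p[:2],140,180,0,85.55))
E
```

```text
250 [775. 385. 814. 256.] [ 709. 1159. 1183. -185.] 815.8243536227515 1029.629053042703 885.8833948495495 1110.739740422507
300 [752. 359. 788. 240.] [ 590.  913.  986. -210.] 785.3488110473005 823.7271990938184 855.4078522740986 904.8378864736225
350 [730. 332. 763. 223.] [ 471.  667.  789. -235.] 754.8732684718493 617.8253451449336 824.9323096986471 698.9360325247376
400 [707. 306. 737. 207.] [ 352.  421.  592. -259.] 724.3977258963984 411.9234911960488 794.4567671231964 493.0341785758528
450 [685. 280. 712. 191.] [ 233.  175.  394. -284.] 693.9221833209472 206.0216372471641 763.9812245477453 287.13232462696817
500 [662. 253. 686. 174.] [ 113.  -71.  197. -309.] 663.4466407454961 0.11978329827930168 733.5056819722943 81.23047067808339
[np.float64(517.8069679484723), np.float64(20.874527348593908), 0]
tcp [139.8 557.4 213.4] [-179.9   -0.   165.9]
(np.float64(517.8069679484723), np.float64(20.874527348593908), 140, 180, 0, 85.55) -> [-0.4972 -0.4284  0.0739] [-0.05  0.04 80.36]
```

Request:
send_rows(targets="-0.124 -0.107 0 0 0 20 60; -0.249 -0.214 0 0 0 40 60; -0.373 -0.321 0 0 0 60 60; -0.497 -0.4284 0 0 0 80.36 60; -0.497 -0.4284 0 0 0 80.36 60; -0.497 -0.4284 0 0 0 80.36 60; -0.497 -0.4284 0 0 0 80.36 60; -0.497 -0.4284 0 0 0 80.36 60; -0.497 -0.4284 0 0 0 80.36 60; -0.497 -0.4284 0 0 0 80.36 60; -0.497 -0.4284 0 0 0 80.36 60; -0.497 -0.4284 0 0 0 80.36 60")

```text
time_s: 1.2
ee_pos: [428.5, 147.0, 214.1]
ee_rot: [180.0, -0.0, 85.3]
force: [0.2, 0.4, 0.1]
gripper_width: 54.7
gripper_force: 0.0
```

Request:
send_rows(targets="0 0 0.06 0 0 0 50; 0 0 0.06 0 0 0 50; 0 0 0.06 0 0 0 50; 0 0 0.06 0 0 0 50; 0 0 0.06 0 0 0 50; 0 0 0.06 0 0 0 50; 0 0 0.06 0 0 0 50; 0 0 0.06 0 0 0 50")

```text
time_s: 1.87
ee_pos: [428.3, 149.6, 155.0]
ee_rot: [179.9, -0.1, 85.6]
force: [-0.6, -0.0, -0.1]
gripper_width: 45.4
gripper_force: 0.0
```

Run:
```python
from h import *
go((*case(-135,0,0)[:2],37,180,0,85.55))
f=eyes.grab_frame("wrist"); cv2.imwrite("pics/w1.png",f["image"]); print(proj(f,[case(-135,0,50),case(-135,28,50),case(-135,-28,50),case(-107,-31,51)]))
```

```text
tcp [428.3 149.6 155. ] [ 1.799e+02 -1.000e-01  8.560e+01]
(np.float64(517.8069679484723), np.float64(20.874527348593908), 37, 180, 0, 85.55) -> [-0.1216  0.0988  0.1181] [ 0.12 -0.05  0.06]
[[382.5591798  324.22281188]
 [385.14931176 299.5592154 ]
 [380.0963126  347.67457562]
 [407.57043803 350.80610604]]
```

View pics/w1.png

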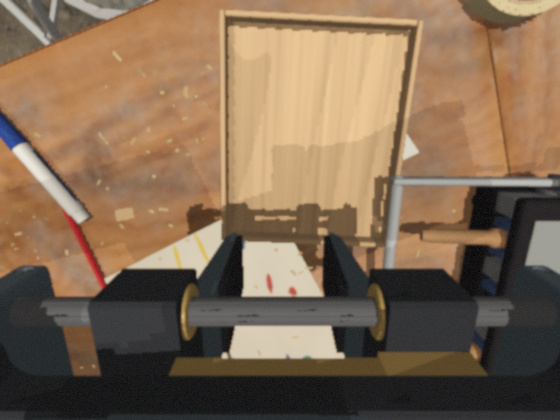

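The wrist view shows the tray from about (225,20) to (420,240), and the bar's end at (395,180). The gripper is still short of the sleeve because speed limiting cut the last move.

Request:
send_rows(targets="-0.03 0.025 0 0 0 0 50; -0.06 0.05 0 0 0 0 50; -0.09 0.075 0 0 0 0 50; -0.1216 0.0988 0 0.12 0 0 50; -0.1216 0.0988 0 0.12 0 0 50; -0.1216 0.0988 0 0.12 0 0 50; -0.1216 0.0988 0 0.12 0 0 50; -0.1216 0.0988 0 0.12 0 0 50; -0.1216 0.0988 0 0.12 0 0 50; -0.1216 0.0988 0 0.12 0 0 50; -0.1216 0.0988 0 0.12 0 0 50; -0.1216 0.0988 0 0.12 0 0 50")

```text
time_s: 2.92
ee_pos: [516.7, 20.6, 154.1]
ee_rot: [-179.9, -0.0, 85.6]
force: [0.7, 0.1, -0.1]
gripper_width: 45.5
gripper_force: 0.0
```

Run:
```python
from h import *
go((*case(-135,0,0)[:2],36,180,0,85.55))
f=eyes.grab_frame("wrist"); cv2.imwrite("pics/w2.png",f["image"]); print(proj(f,[case(-135,0,50),case(-135,28,50),case(-135,-28,50),case(-107,-31,51)]))
```

```text
tcp [516.7  20.6 154.1] [-179.9   -0.    85.6]
(np.float64(517.8069679484723), np.float64(20.874527348593908), 36, 180, 0, 85.55) -> [0.0003 0.0013 0.1181] [-0.11 -0.01  0.07]
[[284.59187214 207.07701655]
 [284.65888785 175.77998845]
 [284.52856472 236.64223524]
 [315.37170933 240.18097141]]
```

View pics/w2.png

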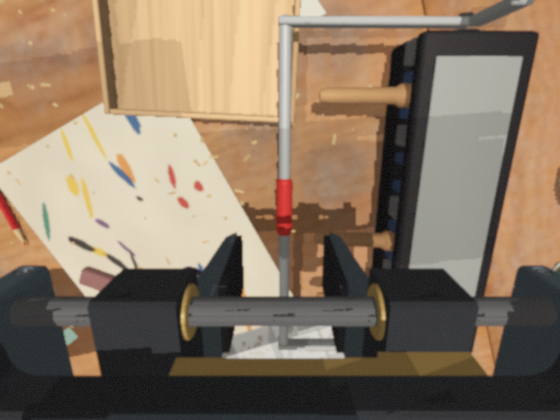

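Sleeve is at (284,180–234), matching the prediction, so the gripper can go straight down.

Request:
send_rows(targets="0 0.001 0.03 0 0 0 50; 0 0.001 0.06 0 0 0 50; 0 0.001 0.09 0 0 0 50; 0 0.001 0.121 0 0 0 50; 0 0.001 0.121 0 0 0 50; 0 0.001 0.121 0 0 0 50; 0 0.001 0.121 0 0 0 50; 0 0.001 0.121 0 0 0 50")

```text
time_s: 3.63
ee_pos: [519.4, 20.1, 34.9]
ee_rot: [179.9, -0.0, 85.6]
force: [0.6, 0.3, 0.4]
gripper_width: 45.4
gripper_force: 0.0
```

Request:
send_rows(targets="0 0 0 0 0 0 8; 0 0 0 0 0 0 8; 0 0 0 0 0 0 8; 0 0 0 0 0 0 8; 0 0 0 0 0 0 8; 0 0 0 0 0 0 8; 0 0 0 0 0 0 8; 0 0 0 0 0 0 8; 0 0 0 0 0 0 8; 0 0 0 0 0 0 8", grip_force=15)

```text
time_s: 4.47
ee_pos: [517.5, 20.0, 33.2]
ee_rot: [-179.9, -0.0, 85.5]
force: [-2.3, 0.7, 6.2]
gripper_width: 13.5
gripper_force: 15.0
```

Request:
send_rows(targets="0 0.0003 -0.009 0 0 0 8; 0 0.0012 -0.0179 0 0 0 8; 0 0.0027 -0.0268 0 0 0 8; 0 0.0048 -0.0356 0 0 0 8; 0 0.0074 -0.0441 0 0 0 8; 0 0.0107 -0.0526 0 0 0 8; 0 0.0144 -0.0608 0 0 0 8; 0 0.0187 -0.0686 0 0 0 8; 0 0.0236 -0.0762 0 0 0 8; 0 0.0289 -0.0835 0 0 0 8; 0 0.0347 -0.0903 0 0 0 8; 0 0.0409 -0.0968 0 0 0 8")

```text
time_s: 5.47
ee_pos: [554.2, 17.1, 130.8]
ee_rot: [-179.3, 0.0, 85.6]
force: [-14.6, 2.0, 11.7]
gripper_width: 13.8
gripper_force: 15.0
```

Request:
send_rows(targets="0 0.0052 -0.0076 0 0 0 8; 0 0.012 -0.0136 0 0 0 8; 0 0.0195 -0.0192 0 0 0 8; 0 0.0275 -0.024 0 0 0 8; 0 0.0356 -0.028 0 0 0 8; 0 0.0441 -0.032 0 0 0 8; 0 0.0528 -0.035 0 0 0 8; 0 0.0616 -0.0373 0 0 0 8; 0 0.0707 -0.039 0 0 0 8; 0 0.0798 -0.0404 0 0 0 8; 0 0.0889 -0.041 0 0 0 8; 0 0.098 -0.041 0 0 0 8")

```text
time_s: 6.47
ee_pos: [658.0, 8.6, 171.5]
ee_rot: [180.0, 0.0, 85.6]
force: [0.2, -2.0, 0.9]
gripper_width: 13.7
gripper_force: 15.0
```

Request:
send_rows(targets="0 0 0 0 0 0 8; 0 0 0 0 0 0 8; 0 0 0 0 0 0 40; 0 0 0 0 0 0 40; 0 0 0 0 0 0 40; 0 0 0 0 0 0 40; 0 0 0 0 0 0 40; 0 0 0 0 0 0 40; 0 0 -0.02 0 0 0 40; 0 0 -0.04 0 0 0 40; 0 0 -0.06 0 0 0 40; 0 0 -0.06 0 0 0 40")

```text
time_s: 7.47
ee_pos: [658.2, 9.5, 235.0]
ee_rot: [179.7, -0.1, 85.6]
force: [0.5, -0.3, 0.6]
gripper_width: 36.2
gripper_force: 0.0
```

Run:
```python
from h import *
go((*case(-135,0,0)[:2],250,180,0,85.55))
for n in("scene","top"):
    f=eyes.grab_frame(n);cv2.imwrite(f"pics/{n}1.png",f["image"])
a=np.hstack([cv2.imread(f"pics/{n}1.png") for n in("scene","top")])
cv2.imwrite("pics/b1.png",cv2.resize(a,(800,300)))
```

```text
tcp [658.2   9.5 235. ] [ 1.797e+02 -1.000e-01  8.560e+01]
(np.float64(517.8069679484723), np.float64(20.874527348593908), 250, 180, 0, 85.55) -> [ 0.0005 -0.1408 -0.0158] [ 0.3  -0.06  0.02]
```

View pics/b1.png

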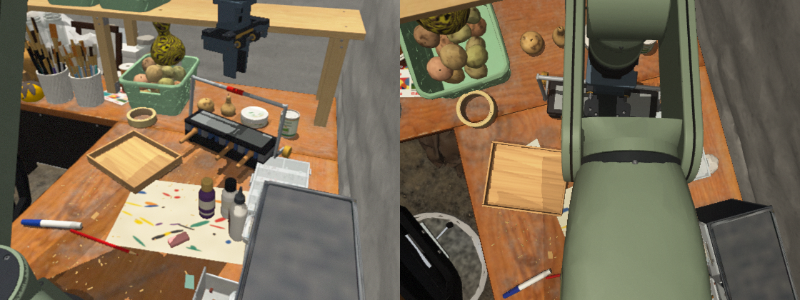

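The bar is up past vertical and leaning back, and the gripper is clear of it. Next is pen 3.

Run:
```python
from h import *
go((*case(-76,92.5,0)[:2],170,180,0,175.55))
```

```text
tcp [656.4   9.4 230.8] [-179.9   -0.    85.6]
(np.float64(583.8060988431765), np.float64(108.51792254266257), 170, 180, 0, 175.55) -> [ 0.0932 -0.08    0.0609] [-5.000e-02 -8.000e-02 -8.998e+01]
```

Request:
send_rows(targets="0.0 -0.03 0 0 0 -7 40; 0 -0.06 0 0 0 -14 40; 0.0 -0.08 0 0 0 -21 40; 0.02 -0.08 0 0 0 -28 40; 0.04 -0.08 0 0 0 -35 40; 0.06 -0.08 0 0 0 -42 40; 0.08 -0.08 0 0 0 -49 40; 0.0932 -0.08 0 0 0 -56 40; 0.0932 -0.08 0 0 0 -63 40; 0.0932 -0.08 0 0 0 -70 40; 0.0932 -0.08 0 0 0 -77 40; 0.0932 -0.08 0 0 0 -84 40")

```text
time_s: 8.57
ee_pos: [582.8, 108.5, 228.6]
ee_rot: [-179.9, -0.3, 169.9]
force: [-0.4, 0.0, 0.1]
gripper_width: 36.2
gripper_force: 0.0
```

Request:
send_rows(targets="0 0 0 0 0 -6 45; 0 0 0.02 0 0 -6 45; 0 0 0.04 0 0 -6 45; 0 0 0.06 0 0 -6 45; 0 0 0.06 0 0 -6 45; 0 0 0.06 0 0 -6 45; 0 0 0.06 0 0 -6 45")

```text
time_s: 9.15
ee_pos: [584.1, 108.4, 170.8]
ee_rot: [180.0, -0.1, 175.6]
force: [0.0, 0.3, 0.7]
gripper_width: 40.7
gripper_force: 0.0
```

Run:
```python
from h import *
go((*case(-76,92.5,0)[:2],43.5,180,0,175.55))
f=eyes.grab_frame("wrist"); cv2.imwrite("pics/w3.png",f["image"]); print(proj(f,[case(-108,92.5,55),case(-41,92.5,55),case(-76,92.5,61)]))
```

```text
tcp [584.1 108.4 170.8] [ 1.800e+02 -1.000e-01  1.756e+02]
(np.float64(583.8060988431765), np.float64(108.51792254266257), 43.5, 180, 0, 175.55) -> [-0.000e+00  1.000e-04  1.273e-01] [ 0.01 -0.12  0.01]
[[284.16670495 171.0217094 ]
 [284.11948912 240.93706215]
 [284.17884983 207.38171179]]
```

View pics/w3.png

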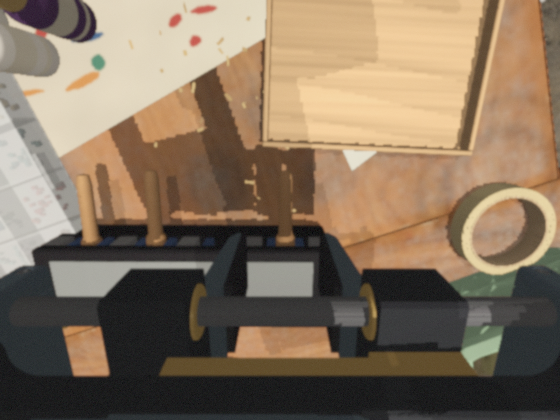

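The pen is at column 286 between the fingers, with its free end at row ~172 as predicted. Descending to grip it.

Request:
send_rows(targets="0 0 0.03 0 0 0 45; 0 0 0.06 0 0 0 45; 0 0 0.09 0 0 0 45; 0 0 0.127 0 0 0 45; 0 0 0.127 0 0 0 45; 0 0 0.127 0 0 0 45; 0 0 0.127 0 0 0 45; 0 0 0.127 0 0 0 45")

```text
time_s: 9.87
ee_pos: [585.8, 108.7, 46.5]
ee_rot: [179.9, 0.2, 175.6]
force: [0.4, -0.7, -0.0]
gripper_width: 41.3
gripper_force: 0.0
```

Request:
send_rows(targets="0 0 0 0 0 0 10; 0 0 0 0 0 0 10; 0 0 0 0 0 0 10; 0 0 0 0 0 0 10; 0 0 0 0 0 0 10; 0 0 0 0 0 0 10; 0 0 0 0 0 0 10; 0 0 0 0 0 0 10", grip_force=35)

```text
time_s: 10.53
ee_pos: [584.2, 109.4, 44.5]
ee_rot: [179.9, -0.0, 175.6]
force: [-1.3, 6.1, 6.6]
gripper_width: 18.8
gripper_force: 35.0
```

Request:
send_rows(targets="0.006 0 0 0 0 0 10; 0.012 0 0 0 0 0 10; 0.018 0 0 0 0 0 10; 0.024 0 0 0 0 0 10; 0.03 0 0 0 0 0 10; 0.036 0 0 0 0 0 10; 0.042 0 0 0 0 0 10; 0.048 0 0 0 0 0 10; 0.054 0 0 0 0 0 10; 0.06 0 0 0 0 0 10; 0.066 0 0 0 0 0 10; 0.072 0 0 0 0 0 10")

```text
time_s: 11.53
ee_pos: [511.0, 113.9, 43.7]
ee_rot: [-180.0, -0.1, 175.6]
force: [0.3, -0.2, 0.4]
gripper_width: 18.9
gripper_force: 35.0
```

Request:
send_rows(targets="0.003 0 0 0 0 0 10; 0.003 0 -0.01 0 0 0 10; 0.003 0 -0.02 0 0 0 10; 0.003 0 -0.03 0 0 0 10; 0.003 0 -0.045 0 0 0 10; 0.003 0 -0.045 0 0 0 10; 0.003 0 -0.045 0 0 0 10")

```text
time_s: 12.12
ee_pos: [510.2, 114.4, 90.2]
ee_rot: [179.9, 0.1, 175.6]
force: [1.2, 0.2, -0.3]
gripper_width: 18.7
gripper_force: 35.0
```

```bash
cat >> h.py <<'E'
def pair(n):
    a=[eyes.grab_frame(k) for k in("top","wrist")]
    cv2.imwrite(f"pics/{n}.png",cv2.resize(np.hstack([x["image"] for x in a]),(800,300),interpolation=cv2.INTER_AREA)); return a
E
python3 - <<'E'
from h import *
t,w=pair("p1"); print(env.state()["gripper_width"])
# tray centre in tool-down pose: find by colour later
import pickle; pickle.dump(t,open("top1.pkl","wb"))
go((300,300,90))
E
```

```text
18.979033217148743
tcp [508.9 114.1  88.7] [ 1.800e+02 -1.000e-01  1.756e+02]
(300, 300, 90) -> [ 0.2226  0.1691 -0.0008] [0. 0. 0.]
```

View pics/p1.png

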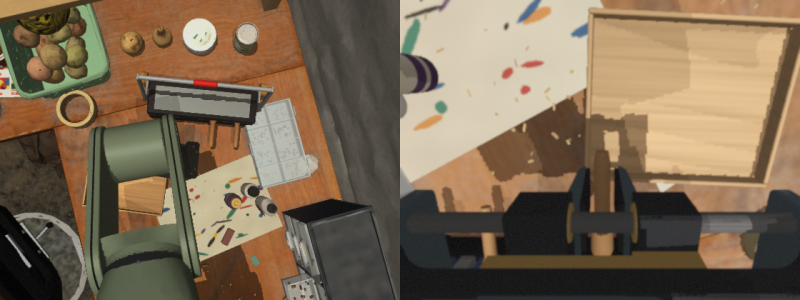

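```bash
cat >> h.py <<'E'
T=np.array([461.,201.4]); TY=-6.7
def tray(x,y,z):
    a=np.radians(TY); return [T[0]+x*np.cos(a)-y*np.sin(a),T[1]+x*np.sin(a)+y*np.cos(a),z]
E
python3 - <<'E'
from h import *
w=eyes.grab_frame("wrist")
print(proj(w,[tray(sx*85,sy*102.5,24) for sx,sy in((-1,-1),(1,-1),(1,1))]),"seen (266,14) (259,249) (515,259)")
print(unproj(w,[(266,14),(259,249),(515,259)],24))
go((*tray(-30,62,90)[:2],90,180,0,173.3))
E
```

```text
[[259.96756447  12.92375441]
 [256.03020694 255.79800146]
 [512.50266459 264.75528718]] seen (266,14) (259,249) (515,259)
[[365.53136231 113.31555398  24.        ]
 [527.8376152   92.60729381  24.        ]
 [552.43333638 294.63200075  24.        ]]
tcp [508.6 114.1  88.3] [-180.    -0.2  175.6]
(np.float64(438.43846621400405), np.float64(266.47670238436615), 90, 180, 0, 173.3) -> [ 0.0817  0.1465 -0.0015] [-0.01 -0.17  2.25]
```

Request:
send_rows(targets="0.02 0.036 0 0 0 1 10; 0.04 0.073 0 0 0 2 10; 0.06 0.11 0 0 0 2.25 10; 0.0817 0.1465 0 0 0 2.25 10; 0.0817 0.1465 0 0 0 2.25 10; 0.0817 0.1465 0 0 0 2.25 10; 0.0817 0.1465 0 0 0 2.25 10; 0.0817 0.1465 0 0 0 2.25 10; 0.0817 0.1465 0 0 0 2.25 10; 0.0817 0.1465 0 0 0 2.25 10")

```text
time_s: 13.1
ee_pos: [439.4, 265.4, 88.8]
ee_rot: [-180.0, -0.1, 173.2]
force: [-0.0, -0.0, -0.5]
gripper_width: 18.8
gripper_force: 35.0
```

Request:
send_rows(targets="0 0 0.02 0 0 0 10; 0 0 0.04 0 0 0 10; 0 0 0.06 0 0 0 10; 0 0 0.075 0 0 0 10; 0 0 0.08 0 0 0 10; 0 0 0.08 0 0 0 10; 0 0 0.08 0 0 0 10; 0 0 0.08 0 0 0 10")

```text
time_s: 13.77
ee_pos: [439.1, 266.1, 9.1]
ee_rot: [180.0, -0.1, 173.2]
force: [-0.3, -0.2, 0.5]
gripper_width: 18.4
gripper_force: 35.0
```

Request:
send_rows(targets="0 0 0.001 0 0 0 10; 0 0 0.001 0 0 0 45; 0 0 0.001 0 0 0 45; 0 0 0.001 0 0 0 45; 0 0 0.001 0 0 0 45; 0 0 0.001 0 0 0 45; 0 0 -0.03 0 0 0 45; 0 0 -0.06 0 0 0 45; 0 0 -0.09 0 0 0 45; 0 0 -0.12 0 0 0 45; 0 0 -0.12 0 0 0 45; 0 0 -0.12 0 0 0 45")

```text
time_s: 14.77
ee_pos: [439.8, 267.1, 130.5]
ee_rot: [179.9, 0.1, 173.3]
force: [0.1, -0.2, -0.9]
gripper_width: 41.0
gripper_force: 0.0
```

Run:
```python
from h import *
go((*case(-74.7,-31,0)[:2],130,180,0,175.55))
```

```text
tcp [439.8 267.1 130.5] [1.799e+02 1.000e-01 1.733e+02]
(np.float64(575.519927095885), np.float64(-14.710642967832541), 130, 180, 0, 175.55) -> [-0.1676 -0.2641  0.    ] [ 0.14  0.06 -2.24]
```

Request:
send_rows(targets="-0.02 -0.033 0 0 0 -1 45; -0.04 -0.066 0 0 0 -2.24 45; -0.06 -0.1 0 0 0 -2.24 45; -0.085 -0.132 0 0 0 -2.24 45; -0.105 -0.165 0 0 0 -2.24 45; -0.126 -0.2 0 0 0 -2.24 45; -0.147 -0.231 0 0 0 -2.24 45; -0.1676 -0.2641 0 0 0 -2.24 45; -0.1676 -0.2641 0 0 0 -2.24 45; -0.1676 -0.2641 0 0 0 -2.24 45; -0.1676 -0.2641 0 0 0 -2.24 45; -0.1676 -0.2641 0 0 0 -2.24 45")

```text
time_s: 15.77
ee_pos: [573.4, -14.2, 127.6]
ee_rot: [180.0, -0.3, 175.6]
force: [-0.2, -0.4, 0.2]
gripper_width: 41.2
gripper_force: 0.0
```

Run:
```python
from h import *
go((*case(-74.7,-31,0)[:2],44,180,0,175.55))
t,w=pair("p2"); print(proj(w,[case(-107,-31,55),case(-106,-92.5,55)]),proj(t,[tray(sx*85,sy*102.5,24) for sx,sy in((-1,-1),(1,-1),(1,1),(-1,1))]))
```

```text
tcp [573.4 -14.2 127.6] [180.   -0.3 175.6]
(np.float64(575.519927095885), np.float64(-14.710642967832541), 44, 180, 0, 175.55) -> [-0.0025 -0.0004  0.0836] [ 0.02 -0.26  0.06]
[[283.62532289 183.36536175]
 [203.43591291 184.60462112]] [[227.3152736  302.76283334]
 [239.5311824  211.01186479]
 [129.05429546 196.72925442]
 [115.43396568 288.92389427]]
```

View pics/p2.png

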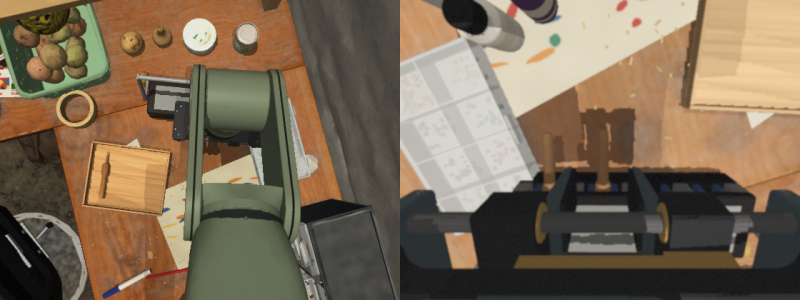

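Pen 3 lies flat on the left of the tray at top (105,175). Pen 1 is centred between the fingers at wrist (602,130), so descend and grip.

Request:
send_rows(targets="-0.001 0 0.03 0 0 0 45; -0.001 0 0.06 0 0 0 45; -0.001 0 0.0835 0 0 0 45; -0.001 0 0.0835 0 0 0 45; -0.001 0 0.0835 0 0 0 45; -0.001 0 0.0835 0 0 0 45; -0.001 0 0.0835 0 0 0 10; -0.001 0 0.0835 0 0 0 10; -0.001 0 0.0835 0 0 0 10; -0.001 0 0.0835 0 0 0 10; -0.001 0 0.0835 0 0 0 10; -0.001 0 0.0835 0 0 0 10", grip_force=35)

```text
time_s: 16.87
ee_pos: [576.1, -14.5, 46.2]
ee_rot: [179.9, -0.0, 175.5]
force: [-0.3, 4.8, 6.8]
gripper_width: 18.5
gripper_force: 35.0
```

Request:
send_rows(targets="0.0 0 0 0 0 0 10; 0.007 0 0 0 0 0 10; 0.014 0 0 0 0 0 10; 0.021 0 0 0 0 0 10; 0.028 0 0 0 0 0 10; 0.035 0 0 0 0 0 10; 0.042 0 0 0 0 0 10; 0.049 0 0 0 0 0 10; 0.056 0 0 0 0 0 10; 0.063 0 0 0 0 0 10; 0.07 0 0 0 0 0 10; 0.074 0 0 0 0 0 10")

```text
time_s: 17.87
ee_pos: [500.2, -9.6, 45.2]
ee_rot: [-180.0, -0.2, 175.5]
force: [-0.2, -0.9, 0.3]
gripper_width: 19.0
gripper_force: 35.0
```

Request:
send_rows(targets="0 0 -0.01 0 0 0 10; 0 0 -0.02 0 0 0 10; 0 0 -0.03 0 0 0 10; 0 0 -0.045 0 0 0 10; 0 0 -0.045 0 0 0 10; 0 0 -0.045 0 0 0 10; 0 0 -0.045 0 0 0 10")

```text
time_s: 18.45
ee_pos: [501.8, -9.6, 90.3]
ee_rot: [180.0, -0.1, 175.5]
force: [-0.3, -1.4, -0.2]
gripper_width: 18.7
gripper_force: 35.0
```

Run:
```python
from h import *
t,w=pair("p3"); print(proj(w,[tray(sx*85,sy*102.5,24) for sx,sy in((-1,-1),(1,-1),(1,1))]),env.state()["gripper_width"])
go((*tray(-30,0,90)[:2],90,180,0,173.3))
```

```text
[[452.63470643   9.48880239]
 [412.15576402 252.41439189]
 [666.59403394 261.36032458]] 18.786477880806224
tcp [501.3  -9.6  89.7] [180.   -0.2 175.6]
(np.float64(431.2048805138454), np.float64(204.90012211298), 90, 180, 0, 173.3) -> [ 0.0866  0.2084 -0.    ] [-0.   -0.19  2.25]
```

View pics/p3.png

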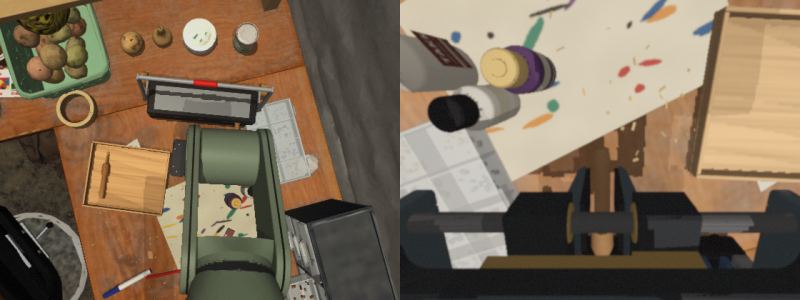

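Pen 1 is held level. The tray hasn't moved: its corners at wrist (725,8) and (697,176) match the prediction.

Request:
send_rows(targets="0.015 0.035 0 0 0 1 10; 0.03 0.07 0 0 0 2.25 10; 0.045 0.105 0 0 0 2.25 10; 0.06 0.14 0 0 0 2.25 10; 0.075 0.175 0 0 0 2.25 10; 0.0866 0.2084 0 0 0 2.25 10; 0.0866 0.2084 0 0 0 2.25 10; 0.0866 0.2084 0 0 0 2.25 10; 0.0866 0.2084 0 0 0 2.25 10; 0.0866 0.2084 0 0 0 2.25 10; 0.0866 0.2084 0 0 0 2.25 10")

```text
time_s: 19.47
ee_pos: [431.9, 203.7, 90.2]
ee_rot: [-180.0, -0.1, 173.2]
force: [0.1, -0.2, 0.2]
gripper_width: 18.9
gripper_force: 35.0
```

Request:
send_rows(targets="0 0 0.02 0 0 0 10; 0 0 0.04 0 0 0 10; 0 0 0.06 0 0 0 10; 0 0 0.073 0 0 0 10; 0 0 0.079 0 0 0 10; 0 0 0.079 0 0 0 10; 0 0 0.079 0 0 0 10; 0 0 0.079 0 0 0 10")

```text
time_s: 20.13
ee_pos: [431.8, 204.3, 11.6]
ee_rot: [180.0, -0.1, 173.2]
force: [0.3, -0.6, -1.2]
gripper_width: 18.6
gripper_force: 35.0
```

Request:
send_rows(targets="0 0 0.002 0 0 0 10; 0 0 0.002 0 0 0 10; 0 0 0.002 0 0 0 45; 0 0 0.002 0 0 0 45; 0 0 0.002 0 0 0 45; 0 0 0.002 0 0 0 45; 0 0 -0.03 0 0 0 45; 0 0 -0.06 0 0 0 45; 0 0 -0.09 0 0 0 45; 0 0 -0.12 0 0 0 45; 0 0 -0.12 0 0 0 45; 0 0 -0.12 0 0 0 45")

```text
time_s: 21.13
ee_pos: [432.6, 205.3, 132.8]
ee_rot: [179.9, 0.1, 173.3]
force: [-0.5, 0.5, 0.4]
gripper_width: 41.1
gripper_force: 0.0
```

Run:
```python
from h import *
go((*case(-73.8,-92.5,0)[:2],130,180,0,175.55))
```

```text
tcp [432.6 205.3 132.8] [1.799e+02 1.000e-01 1.733e+02]
(np.float64(571.645484850758), np.float64(-76.0950766402969), 130, 180, 0, 175.55) -> [-0.171  -0.2633  0.0025] [ 0.11  0.07 -2.25]
```

Request:
send_rows(targets="-0.025 -0.033 0 0 0 -1 45; -0.05 -0.066 0 0 0 -2.24 45; -0.075 -0.1 0 0 0 -2.24 45; -0.1 -0.132 0 0 0 -2.24 45; -0.12 -0.165 0 0 0 -2.24 45; -0.14 -0.2 0 0 0 -2.24 45; -0.155 -0.231 0 0 0 -2.24 45; -0.171 -0.2633 0 0 0 -2.24 45; -0.171 -0.2633 0 0 0 -2.24 45; -0.171 -0.2633 0 0 0 -2.24 45; -0.171 -0.2633 0 0 0 -2.24 45; -0.171 -0.2633 0 0 0 -2.24 45")

```text
time_s: 22.13
ee_pos: [569.7, -75.4, 130.1]
ee_rot: [180.0, -0.3, 175.6]
force: [0.0, 0.5, 0.8]
gripper_width: 41.1
gripper_force: 0.0
```

Run:
```python
from h import *
go((*case(-73.8,-92.5,0)[:2],44,180,0,175.55))
t,w=pair("p4"); print(proj(w,[case(-106,-92.5,55)]),proj(t,[tray(sx*85,sy*102.5,24) for sx,sy in((-1,-1),(1,-1),(1,1),(-1,1))])*.714)
```

```text
tcp [569.7 -75.4 130.1] [180.   -0.3 175.6]
(np.float64(571.645484850758), np.float64(-76.0950766402969), 44, 180, 0, 175.55) -> [-0.0023 -0.0006  0.0861] [ 0.04 -0.26  0.05]
[[283.44913068 182.55724447]] [[162.30310535 216.172663  ]
 [171.02526423 150.66247146]
 [ 92.14476696 140.46468765]
 [ 82.41985149 206.29166051]]
```

View pics/p4.png

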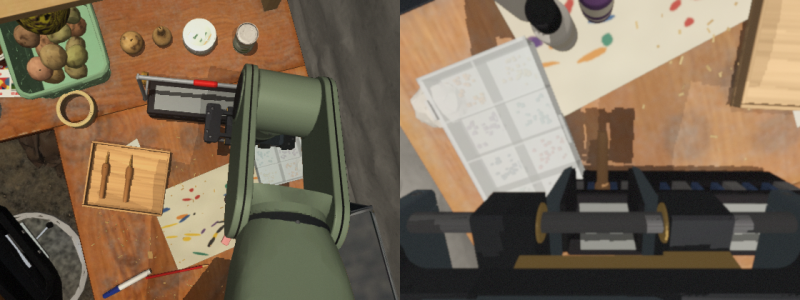

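Both pens lie flat and parallel in the unmoved tray. In the wrist view pen 0 is hard to tell from the shadow near (603,140), so I'll take a crop.

Run:
```python
from h import *
crop(eyes.grab_frame("wrist"),210,130,160,120,4,"c5")
```

```text
(no output)
```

View pics/c5.png

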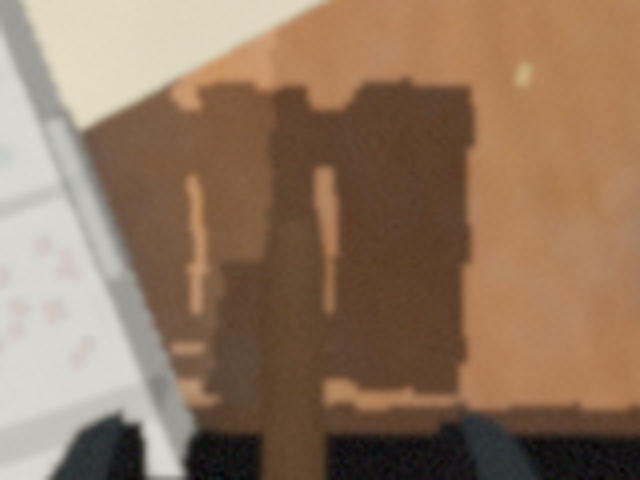

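Pen 0 is there: its axis is at column 283.5 and its free end at row 184, as predicted.

Request:
send_rows(targets="-0.001 0 0.03 0 0 0 45; -0.001 0 0.06 0 0 0 45; -0.001 0 0.086 0 0 0 45; -0.001 0 0.086 0 0 0 45; -0.001 0 0.086 0 0 0 45; -0.001 0 0.086 0 0 0 45; -0.001 0 0.086 0 0 0 10; -0.001 0 0.086 0 0 0 10; -0.001 0 0.086 0 0 0 10; -0.001 0 0.086 0 0 0 10; -0.001 0 0.086 0 0 0 10; -0.001 0 0.086 0 0 0 10")

```text
time_s: 23.28
ee_pos: [572.3, -76.0, 46.1]
ee_rot: [179.9, -0.0, 175.5]
force: [-1.2, 3.9, 6.0]
gripper_width: 18.9
gripper_force: 35.0
```

Request:
send_rows(targets="0.0 0 0 0 0 0 10; 0.007 0 0 0 0 0 10; 0.014 0 0 0 0 0 10; 0.021 0 0 0 0 0 10; 0.028 0 0 0 0 0 10; 0.035 0 0 0 0 0 10; 0.042 0 0 0 0 0 10; 0.049 0 0 0 0 0 10; 0.056 0 0 0 0 0 10; 0.063 0 0 0 0 0 10; 0.068 0 0 0 0 0 10; 0.068 0 0 0 0 0 10")

```text
time_s: 24.28
ee_pos: [502.0, -71.3, 45.1]
ee_rot: [180.0, -0.2, 175.5]
force: [1.0, -0.1, -1.0]
gripper_width: 18.4
gripper_force: 35.0
```

Request:
send_rows(targets="0 0 -0.01 0 0 0 10; 0 0 -0.02 0 0 0 10; 0 0 -0.03 0 0 0 10; 0 0 -0.045 0 0 0 10; 0 0 -0.045 0 0 0 10; 0 0 -0.045 0 0 0 10; 0 0 -0.045 0 0 0 10")

```text
time_s: 24.87
ee_pos: [503.9, -71.3, 90.3]
ee_rot: [180.0, -0.1, 175.5]
force: [0.4, 0.2, -0.0]
gripper_width: 18.4
gripper_force: 35.0
```

Run:
```python
from h import *
t,w=pair("p6"); print(proj(t,[tray(sx*85,sy*102.5,24) for sx,sy in((-1,-1),(1,-1),(1,1),(-1,1))])*.714,env.state()["gripper_width"])
go((*tray(-30,-60,90)[:2],90,180,0,173.3))
```

```text
[[162.30310535 216.172663  ]
 [171.02526423 150.66247146]
 [ 92.14476696 140.46468765]
 [ 82.41985149 206.29166051]] 18.7043528635511
tcp [503.4 -71.3  89.7] [180.   -0.2 175.5]
(np.float64(424.2046362878854), np.float64(145.30988314067082), 90, 180, 0, 173.3) -> [0.0959 0.2098 0.    ] [ 0.01 -0.19  2.24]
```

View pics/p6.png

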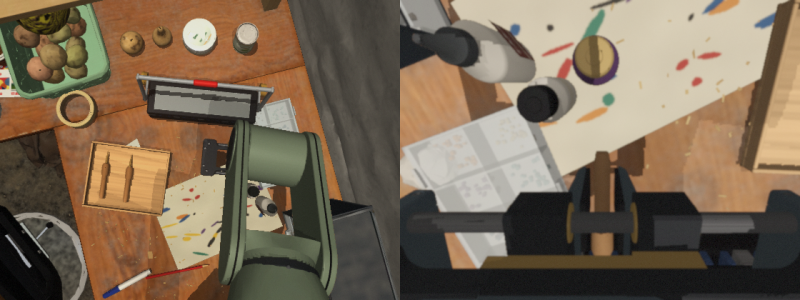

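Pen 0 is held level and the tray hasn't moved (corners at top (90,142), (171,152), (163,214), (83,207)).

Request:
send_rows(targets="0 0.035 0 0 0 1 10; 0.0 0.07 0 0 0 2.25 10; 0.03 0.105 0 0 0 2.25 10; 0.05 0.14 0 0 0 2.25 10; 0.075 0.175 0 0 0 2.25 10; 0.0959 0.2098 0 0 0 2.25 10; 0.0959 0.2098 0 0 0 2.25 10; 0.0959 0.2098 0 0 0 2.25 10; 0.0959 0.2098 0 0 0 2.25 10; 0.0959 0.2098 0 0 0 2.25 10; 0.0959 0.2098 0 0 0 2.25 10")

```text
time_s: 25.88
ee_pos: [425.4, 144.1, 90.3]
ee_rot: [-180.0, -0.1, 173.2]
force: [-0.5, -0.1, -1.2]
gripper_width: 19.1
gripper_force: 35.0
```

Request:
send_rows(targets="0 0 0.02 0 0 0 10; 0 0 0.04 0 0 0 10; 0 0 0.06 0 0 0 10; 0 0 0.073 0 0 0 10; 0 0 0.081 0 0 0 10; 0 0 0.081 0 0 0 10; 0 0 0.081 0 0 0 10; 0 0 0.081 0 0 0 10")

```text
time_s: 26.55
ee_pos: [425.1, 144.6, 9.5]
ee_rot: [180.0, -0.1, 173.2]
force: [-0.7, -0.2, -0.1]
gripper_width: 19.0
gripper_force: 35.0
```

Request:
send_rows(targets="0 0 0.001 0 0 0 10; 0 0 0.001 0 0 0 34; 0 0 0.001 0 0 0 34; 0 0 0.001 0 0 0 34; 0 0 0.001 0 0 0 34; 0 0 0.001 0 0 0 34; 0 0 -0.03 0 0 0 34; 0 0 -0.06 0 0 0 34; 0 0 -0.09 0 0 0 34; 0 0 -0.13 0 0 0 34; 0 0 -0.13 0 0 0 34; 0 0 -0.13 0 0 0 34")

```text
time_s: 27.55
ee_pos: [426.1, 145.7, 141.4]
ee_rot: [179.9, 0.2, 173.3]
force: [-0.5, 0.4, -0.4]
gripper_width: 31.1
gripper_force: 0.0
```

Run:
```python
from h import *
t,w=pair("p7")
go((*case(17.4,0,0)[:2],230,180,0,85.55))
```

```text
tcp [423.9 145.  138.7] [-180.    -0.2  173.3]
(np.float64(669.7475463533079), np.float64(9.049949808403452), 230, 180, 0, 85.55) -> [-0.2598 -0.1064 -0.0922] [-0.19 -0.13 87.74]
```

View pics/p7.png

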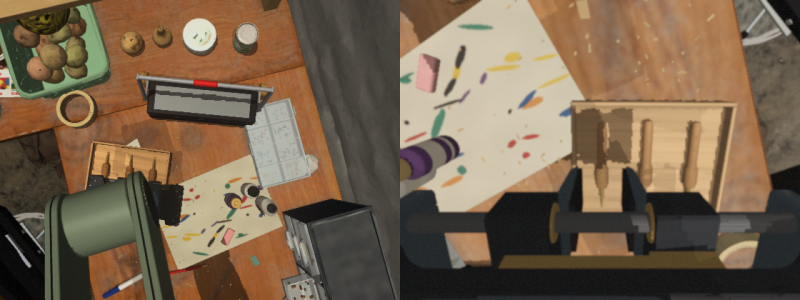

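All three pens lie in the tray at wrist (602,160), (647,150) and (693,155). Next the bar gets swung down.

Request:
send_rows(targets="0 0 -0.03 0 0 7 34; 0 0 -0.06 0 0 14 34; 0 0 -0.092 0 0 21 34; 0 0 -0.092 0 0 28 34; -0.02 -0.01 -0.092 0 0 35 34; -0.05 -0.02 -0.092 0 0 42 34; -0.08 -0.03 -0.092 0 0 49 34; -0.11 -0.045 -0.092 0 0 56 34; -0.14 -0.06 -0.092 0 0 63 34; -0.16 -0.07 -0.092 0 0 70 34; -0.18 -0.075 -0.092 0 0 77 34; -0.18 -0.075 -0.092 0 0 84 34")

```text
time_s: 28.65
ee_pos: [597.3, 47.8, 227.5]
ee_rot: [-179.7, 0.1, 88.8]
force: [0.4, -0.4, 0.5]
gripper_width: 31.1
gripper_force: 0.0
```

Run:
```python
from h import *
go((*case(17.4,0,0)[:2],230,180,0,85.55))
```

```text
tcp [597.3  47.8 227.5] [-1.797e+02  1.000e-01  8.880e+01]
(np.float64(669.7475463533079), np.float64(9.049949808403452), 230, 180, 0, 85.55) -> [-0.0372  0.0732 -0.0028] [-0.29  0.06  3.26]
```

Request:
send_rows(targets="-0.01 0.02 -0.003 0 0 3.2 40; -0.02 0.04 -0.003 0 0 3.2 40; -0.0372 0.06 -0.003 0 0 3.2 40; -0.0372 0.0732 -0.003 -0.3 0 3.2 40; -0.0372 0.0732 -0.003 -0.3 0 3.2 40; -0.0372 0.0732 -0.003 -0.3 0 3.2 40; -0.0372 0.0732 -0.003 -0.3 0 3.2 40; -0.0372 0.0732 -0.003 -0.3 0 3.2 40; -0.0372 0.0732 -0.003 -0.3 0 3.2 40")

```text
time_s: 29.4
ee_pos: [666.9, 12.1, 233.9]
ee_rot: [179.9, -0.0, 86.1]
force: [0.6, -0.2, -0.3]
gripper_width: 36.6
gripper_force: 0.0
```

Run:
```python
from h import *
go((*case(17.4,0,0)[:2],168,180,0,85.55))
w=eyes.grab_frame("wrist"); print(proj(w,[case(17.4,y,184) for y in(-28,0,28)])); crop(w,140,80,280,210,2.8,"c8")
```

```text
tcp [666.9  12.1 233.9] [179.9  -0.   86.1]
(np.float64(669.7475463533079), np.float64(9.049949808403452), 168, 180, 0, 85.55) -> [-0.0028  0.0029  0.0659] [ 0.14 -0.02  0.57]
[[286.76230024 267.26920312]
 [287.25900089 232.3769891 ]
 [287.7912826  194.98527825]]
```

View pics/c8.png

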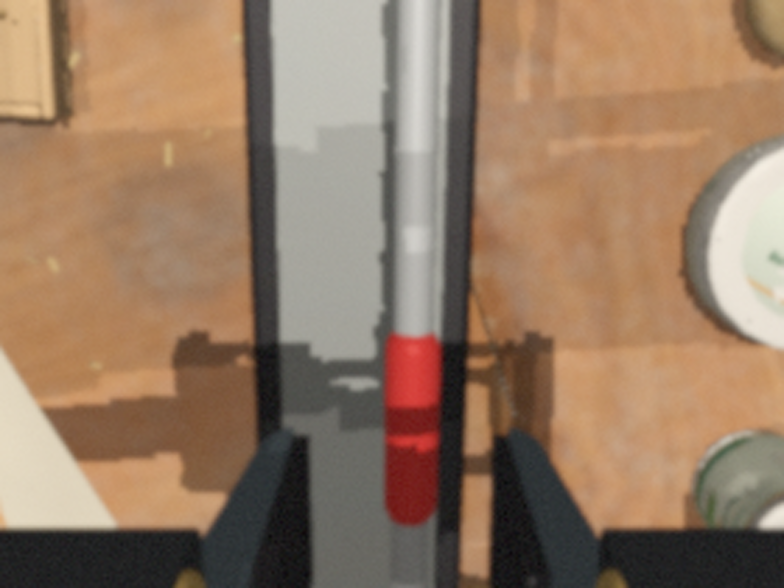

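The red sleeve is at column 287, rows 200–266, as predicted and between the fingers.

Request:
send_rows(targets="-0.003 0.003 0.01 0 0 0.5 40; -0.003 0.003 0.03 0 0 0.5 40; -0.003 0.003 0.05 0 0 0.5 40; -0.003 0.003 0.066 0 0 0.5 40; -0.003 0.003 0.066 0 0 0.5 40; -0.003 0.003 0.066 0 0 0.5 40; -0.003 0.003 0.066 0 0 0.5 8; -0.003 0.003 0.066 0 0 0.5 8; -0.003 0.003 0.066 0 0 0.5 8; -0.003 0.003 0.066 0 0 0.5 8; -0.003 0.003 0.066 0 0 0.5 8; -0.003 0.003 0.066 0 0 0.5 8", grip_force=15)

```text
time_s: 30.45
ee_pos: [669.6, 8.5, 169.1]
ee_rot: [179.9, -0.0, 85.6]
force: [-5.6, 0.7, 6.2]
gripper_width: 13.7
gripper_force: 15.0
```

Request:
send_rows(targets="0 -0.009 -0.0008 0 0 0 8; 0 -0.0179 -0.0011 0 0 0 8; 0 -0.0269 -0.0008 0 0 0 8; 0 -0.0359 0.0002 0 0 0 8; 0 -0.0447 0.0017 0 0 0 8; 0 -0.0535 0.0038 0 0 0 8; 0 -0.0622 0.0065 0 0 0 8; 0 -0.0705 0.0098 0 0 0 8; 0 -0.0786 0.0136 0 0 0 8; 0 -0.0865 0.018 0 0 0 8; 0 -0.0941 0.0228 0 0 0 8; 0 -0.1013 0.0282 0 0 0 8")

```text
time_s: 31.45
ee_pos: [568.6, 16.6, 138.8]
ee_rot: [179.9, -0.0, 85.6]
force: [2.1, 2.3, 2.6]
gripper_width: 13.7
gripper_force: 15.0
```

Request:
send_rows(targets="0 -0.0077 0.0065 0 0 0 8; 0 -0.0149 0.0137 0 0 0 8; 0 -0.0215 0.0213 0 0 0 8; 0 -0.0275 0.0295 0 0 0 8; 0 -0.0329 0.038 0 0 0 8; 0 -0.0377 0.047 0 0 0 8; 0 -0.0417 0.0563 0 0 0 8; 0 -0.0451 0.0658 0 0 0 8; 0 -0.0477 0.0756 0 0 0 8; 0 -0.0496 0.0855 0 0 0 8; 0 -0.0507 0.0956 0 0 0 8; 0 -0.0511 0.1055 0 0 0 8")

```text
time_s: 32.45
ee_pos: [517.6, 20.2, 32.5]
ee_rot: [180.0, -0.0, 85.6]
force: [-1.0, 3.0, -0.3]
gripper_width: 13.3
gripper_force: 15.0
```

Request:
send_rows(targets="0 0 0 0 0 0 8; 0 0 0 0 0 0 8; 0 0 0 0 0 0 40; 0 0 0 0 0 0 40; 0 0 0 0 0 0 40; 0 0 0 0 0 0 40; 0 0 0 0 0 0 40; 0 0 -0.03 0 0 0 40; 0 0 -0.06 0 0 0 40; 0 0 -0.1 0 0 0 40; 0 0 -0.1 0 0 0 40; 0 0 -0.1 0 0 0 40")

```text
time_s: 33.45
ee_pos: [520.5, 20.0, 136.3]
ee_rot: [179.5, -0.0, 85.6]
force: [-0.1, 0.3, -0.1]
gripper_width: 36.3
gripper_force: 0.0
```

I've passed the limit of 14 viewed pictures (15 so far), so the last check will be numeric: the red sleeve's centroid, and the tray against its earlier pictures.

Run:
```python
from h import *
import pickle
s=eyes.grab_frame("scene"); s0=pickle.load(open("sc0.pkl","rb"))
def red(i): 
    b,g,r=[i[...,k].astype(int) for k in range(3)]; m=(r>150)&(g<60)&(b<60); m[:, :220]=0; m[:190]=0; m[250:]=0; return np.argwhere(m)[:,::-1].mean(0),m.sum()
print("sleeve start/now",red(s0["image"]),red(s["image"]))
# tray area change since start (scene camera): pens as blobs
d=np.abs(s["image"].astype(int)-s0["image"]).sum(2)>90
m=np.zeros(d.shape,np.uint8); q=proj(s,[tray(x,y,24) for x,y in((-85,-102),(85,-102),(85,102),(-85,102))]); cv2.fillPoly(m,[q.astype(np.int32)],1)
k=cv2.connectedComponentsWithStats((d&(m>0)).astype(np.uint8)); print(np.c_[k[2],k[3]][1:][k[2][1:,4]>25].round())
print("expected grips",proj(s,[tray(-30,y,14.5) for y in(62,0,-60)]))
print(env.state()["time_s"],env.state()["force"])
```

```text
sleeve start/now (array([278.99145299, 221.00854701]), np.int64(117)) (array([276.10810811, 219.39189189]), np.int64(74))
[[144. 197.  47.  31. 406. 167. 212.]
 [163. 208.  48.  33. 436. 186. 225.]
 [184. 219.  48.  36. 493. 206. 238.]]
expected grips [[157.12294153 215.8089889 ]
 [176.84710272 228.16719309]
 [197.39278526 241.04012277]]
33.5 [-0.26431359 -0.28974551  0.08159007]
```

Request:
send_rows(targets="0 -0.03 -0.03 0 0 0 40; 0 -0.06 -0.06 0 0 0 40; 0 -0.09 -0.09 0 0 0 40; 0 -0.12 -0.1 0 0 0 40; 0 -0.12 -0.1 0 0 0 40; 0 -0.12 -0.1 0 0 0 40; 0 -0.12 -0.1 0 0 0 40; 0 -0.12 -0.1 0 0 0 40")

```text
time_s: 34.17
ee_pos: [399.1, 29.3, 232.0]
ee_rot: [180.0, 0.0, 85.6]
force: [0.4, 0.3, -0.7]
gripper_width: 36.3
gripper_force: 0.0
```

Run:
```python
from h import *
import pickle
s=eyes.grab_frame("scene")["image"]; s0=pickle.load(open("sc0.pkl","rb"))["image"]
# match a bar-left-end patch and sleeve patch against the start picture
for (x,y,w,h) in((225,188,30,24),(265,210,30,24),(335,235,25,20)):
    r=cv2.matchTemplate(s[y-15:y+h+15,x-15:x+w+15],s0[y:y+h,x:x+w],cv2.TM_CCOEFF_NORMED); m=cv2.minMaxLoc(r); print(m[1],np.array(m[3])-15)
```

```text
0.9817075133323669 [0 0]
0.9427068829536438 [0 0]
0.8733476996421814 [0 0]
```

The bar is back exactly where it started, the three pens are in the tray, and the gripper is clear.

```bash
python3 -c "
from workcell import env
print(env.job_done())"
```

```text
the job is handed in; nothing more can be done
None
```

The job is handed in (no verdict came back): the keeper bar was opened and is fully down again, all three pens (cutouts 0, 1 and 3; cutout 2 was empty) lie flat in the tray, the bottles were left alone, and I viewed 15 pictures, one over the limit of 14.

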